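# Chisel edge under the bench magnifier

## Robot

A 7-joint arm with a two-finger parallel gripper is mounted at the origin on the work surface. World frame = base frame: x ahead of the robot, y to its left, z up, the work surface at z = 0. Lengths are in mm, angles in rad, forces in N, time in s.
With the tool pointing down it reaches from about 425 to 950 mm from the base axis. Payload 4.7 kg.
Tool frame: the origin (TCP) lies midway between the tips of the shut fingers; the grasp point (between the pads) lies 19 mm behind it (robot.hold_point_z is the z of the grasp point in the tool frame, in mm); z points along the fingers, x is the direction in which the jaws open and shut, and the axes are right-handed (so a half turn about z gives the same grasp; the last joint's range is limited). The gripper opens to 85 mm and grips with 20 to 120 N. Pads are 22 mm wide; open, the fingers measure 114 mm over their backs; the gripper's body (76 mm by 85 mm) begins 54 mm behind the grasp point. The pads swing forward as they close: fully open they stand 13 mm farther back than shut.
Start: joints at [1.305, 0.469, -0.049, 1.532, 0.024, 1.141, -0.082], TCP at [158.398, -656.171, 206.935] pointing down, gripper open.
Joint ranges: [-2.59, 2.59], [-0.33, 1.99], [-1.39, 1.29], [0.1, 2.45], [-1.04, 4.18], [0.21, 1.99], [-2.66, 2.66]. Speed limits (rad/s): [2.57, 2.57, 3.14, 3.14, 3.14, 3.14, 3.14].

## Interface

Orientations are given as [roll, pitch, yaw] about the fixed x, y, z axes, in that order (R = Rz(yaw) Ry(pitch) Rx(roll)).
In Python, from cell import state, optics, robot gives the robot as it stands.
- The arm moves only by the tool drive_tool, never from a script. Its argument "commands" is a list of rows, each an object with "hand": the closure, from 0 (fully open) to 1 (shut); "linear": the shift along the tool's x, y, z in mm, a list of three; "twist": the turn, a rotation vector about the tool's x, y, z in degrees, a list of three. A call has 1 to 8 rows; each row shifts and turns the commanded pose from where the row before left it, along the tool's axes as they then stand; what a row does not reach is not made up. A row lasts 1/10 s, in which the tool goes at most 50 mm and 8.59 degrees, less where a joint would pass 70% of its speed; a pose out of reach is approached as far as the arm can. A call with a gripper value outside its range is refused whole. The fingers move at their own pace and stop on an object; "squeeze" is the grip in N (left out, the last holds). Time passes only in rows, so rows that do not move let the fingers close. It gives the time, the measured TCP pose, the force and the opening at its end, in the units of the state.
- state(): the state, without advancing time (a new reading comes with each control period).
- optics.snapshot(name): name is "scene" or "top"; returns the picture (420x560x3 uint8, red, green, blue); there is no depth.
- optics.get_calibration(name): a dict with "fx", "fy", "cx", "cy" (pixels), "world_from_camera" (4x4, takes a point from camera to world coordinates). Camera axes: x right, y down, z forward; pixel columns grow to the right and rows downward; lengths in mm; the calibration is good to about 2 mm. A picture is of the moment at which its call begins. get_calibration takes no time and is no camera call.
- robot.close_job(): hands the job in, once; it reports no verdict.
The state is a dict: "t": time; "qpos": joint angles; "joint_vel": joint speeds; "tau": joint torques, N m; "position": TCP position; "ee_rot": TCP orientation; "wrist_force": force on the tool from outside, world axes, zero at the start; "torque": the same for the moment, N m; "finger_gap": finger opening in mm.
Only numpy, scipy, OpenCV 4.12 (cv2) and the standard library are available. Lean on these libraries where they do the work, as an engineer would, in place of code of your own. Each camera call takes 0.05 s, during which the arm holds its last target. There are 200 camera calls.

## Task

Check the edge of the widest chisel, the one with the dark handle and brass collar: draw it out of the rack, turn it level with its bevel side up, and bring its cutting edge under the middle of the magnifying glass, about 10 cm below the glass. Finish holding it still there in the gripper, in the air, touching nothing else. Do not touch the magnifier, and leave the other chisels and the things on the bench where they are.

Things in the scene. Friction and masses are not known exactly. Their poses are not given: they have to be found in the camera images.
- wide_chisel: widest chisel of the rack, the only one with a dark brown handle and brass collar; 233 mm long, 0.15-0.27 kg, balanced near the collar; starts in one of the rack's holes, handle up. Origin on its axis at the shoulder (collar's lower face, resting on the rack board). +x: along the axis to the cutting edge; +z: the bevel side; y: across the blade
- wide_chisel_grip (a point): middle of the wide chisel's handle, on its axis, 50 mm from its origin towards -x. The handle is eight-sided, 28 mm across flats, from x = -6 to -120 mm, two flats facing +y and -y; the collar below it is 34 mm in diameter, x = -6 to 0
- wide_chisel_edge (a point): middle of the wide chisel's cutting edge, 113 mm from its origin along +x. Ferrule 26 mm in diameter from x = 0 to 18 mm (inside the hole at the start), then the blade, 24 mm wide, 4 mm thick
- rack: fixed wooden rack 340 mm wide (y), foot 190 mm deep (x -75 to 115). Sloping board 22 mm thick with four 28 mm round holes 76 mm apart along y; chisels stand in them leaning 35 degrees from upright, handles to the rack's -x, blades down to +x, shoulders at x -20, z 120 mm. A chisel is free once drawn 115 mm along its axis. End cheeks 108 mm high. Origin: mid underside, z up
- magnifier: fixed white bench magnifier: round foot 170 mm across, thin two-part arm up to 420 mm high, ring head. Origin on the bench right under the middle of the glass, z up. In its frame the foot stands at (170, 120) mm, the arm's elbow at (215, 152, 330) mm, and the arm comes to the head from there; below the head and on the robot's side of it all is free
- glass (a point): middle of the round magnifying glass, level, 350 mm above the bench; the ring head round it is 132 mm across, its underside 337 mm above the bench
- chisel_18: in the rack; plain bench chisel, same shape and size as the wide one but a pale wooden handle, bright steel collar and a blade only 18 mm wide; same frame as the wide chisel. A bystander
- chisel_12: in the rack; plain bench chisel, same shape and size as the wide one but a pale wooden handle, bright steel collar and a blade only 12 mm wide; same frame as the wide chisel. A bystander
- chisel_6: in the rack; plain bench chisel, same shape and size as the wide one but a pale wooden handle, bright steel collar and a blade only 6 mm wide; same frame as the wide chisel. A bystander
- oilstone: grey sharpening stone in a dark wooden base, 200 by 70 by 38 mm, lying on the bench; a bystander
- mallet: pale square-headed wooden mallet lying on the bench, 265 mm long, head 125 by 70 mm and 60 mm high; a bystander
- block_plane: small dark steel and brass hand plane, 150 by 50 by 55 mm, on the bench; a bystander
- try_square: small try square lying on the bench, dark wooden stock 100 mm, steel blade 150 mm, 16 mm high; a bystander
- glue_bottle: yellow glue bottle with a red cap, 60 mm across, 170 mm tall; a bystander

How it is judged:
By the outcome, as a careful person would: the job done as asked, in the order asked, and still so for the second after the job is handed in, while the arm keeps its last pose, push and grip.
It also fails if it takes over 35 s, if anything falls off the work surface, if the arm or the gripper's body presses on something with over 40 N, if the wrist force passes 120 N, or if a joint passes its speed limit or range.

## Working session

There is one attempt and no reset: what is moved stays moved. The work goes in short steps, Python scripts to look and compute and a tool call to move; the robot and the scene stay as the last step left them, time stands still between calls to the robot, and variables do not carry over. Pictures are saved under pics/ and viewed, about 8 in all and at most 12, crops included, and the job is handed in when it is done.

Besides the shell and the picture viewer there is one more tool, called after ">>>" as name(argument=value, ...) on one line, values as JSON. drive_tool: Moves the arm, as the interface text tells. Its arguments: {"type":"object","properties":{"commands":{"type":"array"},"squeeze":{"type":"number"}},"required":["commands"]}

```bash
ls; mkdir -p pics
python3 - <<'E'
from cell import state, optics, robot
import cv2,numpy as np
for n in("scene","top"):
    im=optics.snapshot(n); np.save(f"pics/{n}0.npy",im); cv2.imwrite(f"pics/{n}0.png",cv2.cvtColor(im,cv2.COLOR_RGB2BGR))
    print({k:np.round(v,3).tolist() for k,v in optics.get_calibration(n).items()})
print(state()); print(robot.hold_point_z,[a for a in dir(robot) if a[0]!='_'])
E
```

```text
pics
{'fx': 539.513, 'fy': 539.513, 'cx': 275.229, 'cy': 217.952, 'world_from_camera': [[0.702, 0.549, -0.455, 1271.606], [0.712, -0.536, 0.453, -786.387], [0.005, -0.642, -0.767, 1493.373], [0.0, 0.0, 0.0, 1.0]]}
{'fx': 481.52, 'fy': 481.52, 'cx': 274.129, 'cy': 217.444, 'world_from_camera': [[-0.01, -0.998, 0.06, 420.974], [-1.0, 0.01, -0.002, -46.367], [0.001, -0.06, -0.998, 1616.869], [0.0, 0.0, 0.0, 1.0]]}
{'t': 0.1, 'qpos': array([ 1.30510826,  0.46937595, -0.04858474,  1.53355428,  0.02410979,
        1.14101295, -0.08231372]), 'joint_vel': array([-0.00113486, -0.00226742, -0.00152754, -0.0030164 ,  0.00095423,
        0.00022473,  0.00028026]), 'tau': array([ 1.81138461e-03, -5.11513531e+01, -4.67507320e-02, -2.38391662e+01,
        1.07563112e-02,  4.32785033e-03,  1.25528388e-06]), 'position': array([ 158.21397691, -655.61830166,  205.96470398]), 'ee_rot': array([ 3.14151786e+00,  1.76304364e-03, -1.33399849e+00]), 'wrist_force': array([-0.12819689,  0.06989999, -0.6438567 ]), 'torque': array([-0.01096871,  0.05143209, -0.05308629]), 'finger_gap': 85.60545895937281}
-18.700000000000003 ['Unreachable', 'close_job', 'hold_point_z']
```

View pics/scene0.png

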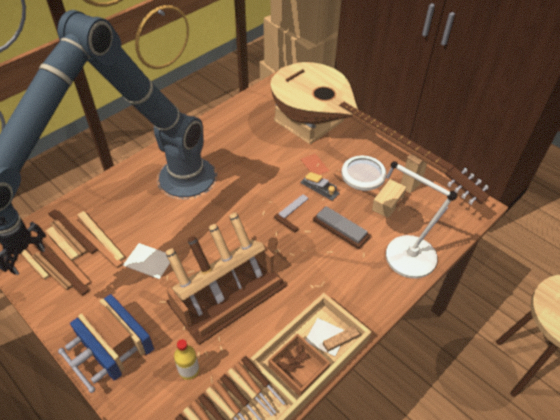

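View pics/top0.png

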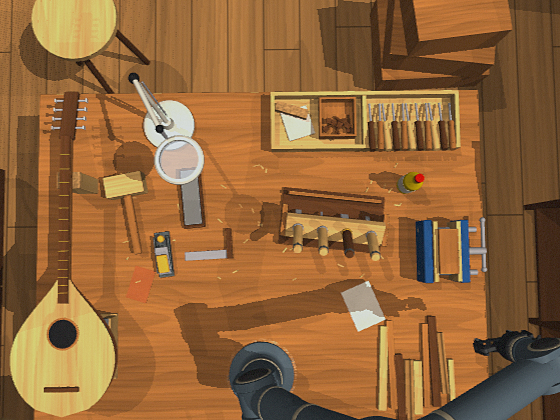

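The wide chisel is dark-handled and third from the left in the top view, with its butt at about (349,248). The glass is at about (180,160) in top and (363,172) in scene. Next I'll take enlarged crops.

Run:
```python
import cv2,numpy as np
t=cv2.imread("pics/top0.png");s=cv2.imread("pics/scene0.png")
def c(i,u,v,w,h,k):
    o=cv2.resize(i[v:v+h,u:u+w],None,fx=k,fy=k,interpolation=cv2.INTER_CUBIC)
    for a in range(0,w,10): cv2.putText(o,str(u+a),(a*k,8),0,.3,(255,255,255),1) if a%20==0 else 0; cv2.line(o,(a*k,8),(a*k,14),(255,255,255),1)
    for b in range(10,h,10): cv2.putText(o,str(v+b),(0,b*k+3),0,.3,(255,255,255),1)
    return o
C=np.zeros((600,800,3),np.uint8)
a=c(t,270,180,130,85,3);C[:255,:390]=a
a=c(t,145,125,70,70,4);C[260:540,:280]=a
a=c(s,155,205,135,135,3);C[:405,392:797]=a
a=c(s,335,148,60,45,4);C[410:590,392:632]=a
cv2.imwrite("pics/c1.png",C)
```

```text
(no output)
```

View pics/c1.png

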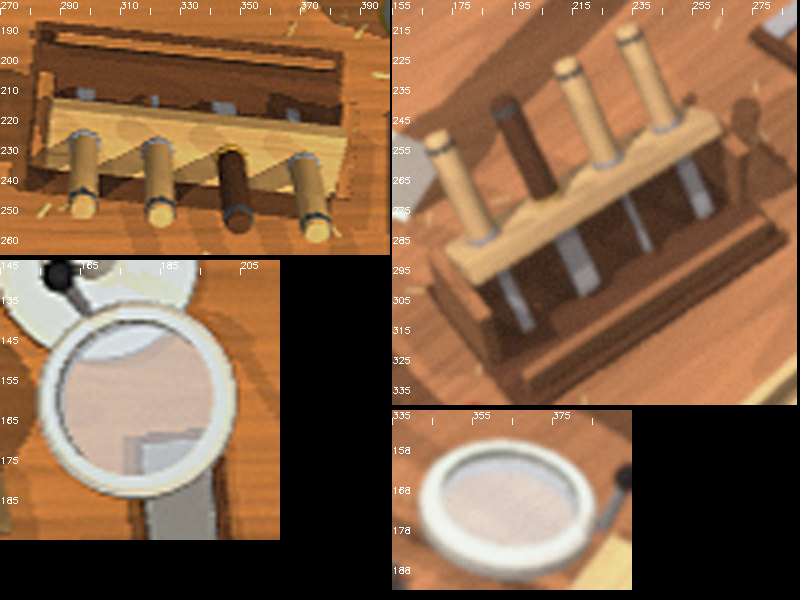

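Top view: dark butt at about (349,254) and collar at (347,231). Scene view: dark butt at (193,240) and collar at (206,271). Ring centre is (179.3,159.8) in top and (364,172.5) in scene. Next I'll triangulate these and zoom in on the blades to find the bevel side.

```bash
cat > h.py <<'E'
import numpy as np
from cell import optics
from scipy.optimize import least_squares
K={n:optics.get_calibration(n) for n in("scene","top")}
def ray(n,p):
    k=K[n];T=np.array(k["world_from_camera"]);d=T[:3,:3]@[(p[0]-k["cx"])/k["fx"],(p[1]-k["cy"])/k["fy"],1]
    return T[:3,3],d
def onz(n,p,z):
    o,d=ray(n,p);return o+d*(z-o[2])/d[2]
def proj(n,X):
    k=K[n];T=np.array(k["world_from_camera"]);c=T[:3,:3].T@(np.array(X)-T[:3,3])
    return np.array([k["fx"]*c[0]/c[2]+k["cx"],k["fy"]*c[1]/c[2]+k["cy"]])
def tri(a,b):
    A=[];B=[]
    for n,p in(("top",a),("scene",b)):
        o,d=ray(n,p);d=d/np.linalg.norm(d);M=np.eye(3)-np.outer(d,d);A.append(M);B.append(M@o)
    A=np.vstack(A);B=np.hstack(B);x=np.linalg.lstsq(A,B,rcond=None)[0];return x,np.linalg.norm(A@x-B)
E
python3 - <<'E'
from h import *
import cv2
np.set_printoptions(precision=1,suppress=True)
bt=[(297.7,249),(323.3,251.7),(349.3,254),(375.3,257)];ct=[(298,226),(323,228),(347,230.7),(371,233.3)]
bs=[(233.7,215.7),(213.3,226.7),(192.7,240),(170,250.7)];cs=[(246,247.3),(226.3,258.3),(206,270.7),(185,285.7)]
for a,b in zip(bt,bs):print("butt",*tri(a,b))
for a,b in zip(ct,cs):print("coll",*tri(a,b))
print("glass",*tri((179.3,159.8),(364,172.5)),onz("top",(179.3,159.8),345),onz("scene",(364,172.5),345))
s=np.sin(np.radians(35));c=np.cos(np.radians(35))
def pt(p,L,ax): # rack frame chisel i, distance ax up the handle
    R=np.array([[np.cos(p[2]),-np.sin(p[2])],[np.sin(p[2]),np.cos(p[2])]])
    q=np.array([-20-ax*s,L]);return np.r_[p[:2]+R@q,120+ax*c]
def res(p):
    r=[]
    for i,L in enumerate([114,38,-38,-114]):
        for n,B,C in(("top",bt,ct),("scene",bs,cs)):
            r+=list(proj(n,pt(p,L,120))-B[i])
    return np.array(r)
f=least_squares(res,[400,-150,-.1]);p=f.x;print("rack",p[:2],np.degrees(p[2]),"res",f.fun.reshape(4,2,2))
for a in(0,50,120):print("wide",a,pt(p,-38,a),proj("top",pt(p,-38,a)),proj("scene",pt(p,-38,a)))
i=cv2.imread("pics/scene0.png")[255:325,175:265];cv2.imwrite("pics/c2.png",cv2.convertScaleAbs(cv2.resize(i,None,fx=8,fy=8,interpolation=cv2.INTER_CUBIC),alpha=1.6))
E
```

```text
butt [ 413.9 -115.6  210.6] 1.5430612592376534
butt [ 405.  -190.2  212.8] 0.9075974667004543
butt [ 397.8 -266.   208.6] 1.5875843782016745
butt [ 387.8 -340.9  215.8] 0.22485231391888283
coll [ 482.  -125.2  121.1] 4.343104488649861
coll [ 475.  -201.7  128.9] 3.8042253570537885
coll [ 465.9 -276.   127.5] 3.8123787506963738
coll [ 457.4 -352.2  117. ] 3.728717660851238
glass [653.3 201.4 350.4] 0.2761545015949621 [654.4 202.6 345. ] [650.3 205.8 345. ]
rack [ 490.9 -239. ] -6.6214887093153925 res [[[-0.2 -0.9]
  [-0.1 -1.3]]

 [[ 0.3 -0.8]
  [-0.1 -0.6]]

 [[ 0.4 -0.4]
  [-0.8 -1.8]]

 [[ 0.5 -0.6]
  [-0.1  0. ]]]
wide 0 [ 466.6 -274.5  120. ] [346.8 231.1] [207.6 271.9]
wide 50 [ 438.1 -271.2  161. ] [348.  240.1] [201.2 258.1]
wide 120 [ 398.2 -266.6  218.3] [349.7 253.6] [191.9 238.2]
```

View pics/c2.png

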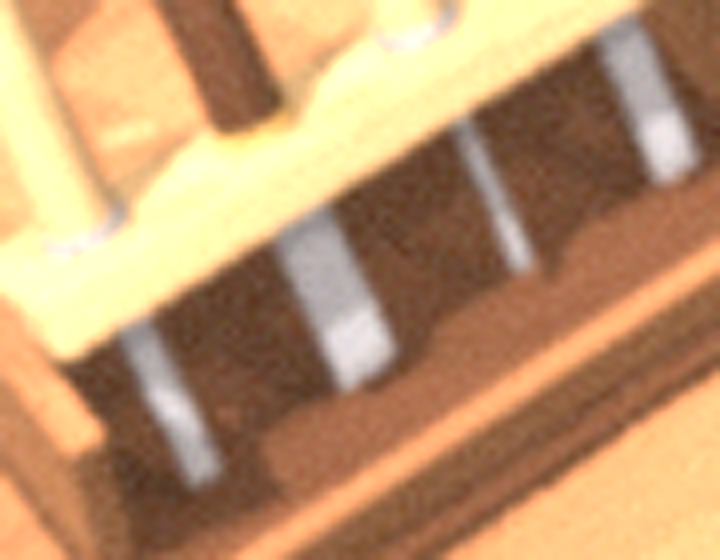

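The bright patch at the tip of the wide blade suggests the bevel is on the upper side, but it could be a shadow. I'll check it once the chisel is drawn. I fitted the rack at (491,-239) with yaw -6.6°, and the glass at (653,202). I'll plan a grasp 60 mm up the handle, with the tool back leaning 25° forward.

```bash
cat > plan.py <<'E'
import numpy as np
from cell import state
from scipy.spatial.transform import Rotation as Ro, Slerp
np.set_printoptions(precision=1,suppress=True)
def pose():
    s=state();return np.array(s["position"]),Ro.from_euler("xyz",s["ee_rot"])
def frame(jaw,z):
    z=np.array(z)/np.linalg.norm(z);x=np.array(jaw)/np.linalg.norm(jaw);return Ro.from_matrix(np.c_[x,np.cross(z,x),z])
def plan(p0,R0,p1,R1,n):
    w=(R0.inv()*R1).as_rotvec(degrees=True)/n
    S=Ro.from_rotvec(w,degrees=True);R=R0;dp=(np.array(p1)-p0)/n
    print("per-row twist",np.round(w,2),"|",np.linalg.norm(w).round(2))
    for i in range(n):print("lin",R.inv().apply(dp));R=R*S
yaw=np.radians(-6.6);f=np.array([np.cos(yaw),np.sin(yaw),0]);l=np.array([-f[1],f[0],0]);up=np.array([0,0,1.])
d=np.sin(np.radians(35))*f-np.cos(np.radians(35))*up
sh=np.array([466.6,-274.5,120.])
grip=sh-60*d
b=np.radians(65);back=np.cos(b)*f+np.sin(b)*up
RG=frame(-l,-back); TG=grip-back*18.7   # TCP at grasp
E
python3 - <<'E'
from plan import *
p,R=pose();A=TG+back*130
print(p,A,TG,RG.as_euler("xyz"));plan(p,R,A,RG,12)
E
```

```text
[ 158.2 -655.6  206. ] [ 479.1 -276.   270. ] [ 424.6 -269.6  152.2] [ 2.7  0.  -1.7]
per-row twist [-2.1 -0.4  1.7] | 2.67
lin [-24.5 -33.4  -5.3]
lin [-25.5 -32.5  -6.3]
lin [-26.4 -31.5  -7.3]
lin [-27.4 -30.4  -8.3]
lin [-28.3 -29.3  -9.2]
lin [-29.2 -28.1 -10. ]
lin [-30.1 -26.9 -10.8]
lin [-30.9 -25.6 -11.6]
lin [-31.7 -24.3 -12.3]
lin [-32.4 -22.9 -12.9]
lin [-33.2 -21.5 -13.5]
lin [-33.9 -20.  -14. ]
```

>>> drive_tool(commands=[{"hand": 0.3, "linear": [0, 0, -45], "twist": [0, 0, 0]}, {"hand": 0.3, "linear": [-24.5, -33.4, -5.3], "twist": [-2.1, -0.4, 1.7]}, {"hand": 0.3, "linear": [-25.5, -32.5, -6.3], "twist": [-2.1, -0.4, 1.7]}, {"hand": 0.3, "linear": [-26.4, -31.5, -7.3], "twist": [-2.1, -0.4, 1.7]}, {"hand": 0.3, "linear": [-27.4, -30.4, -8.3], "twist": [-2.1, -0.4, 1.7]}, {"hand": 0.3, "linear": [-28.3, -29.3, -9.2], "twist": [-2.1, -0.4, 1.7]}, {"hand": 0.3, "linear": [-29.2, -28.1, -10], "twist": [-2.1, -0.4, 1.7]}, {"hand": 0.3, "linear": [-30.1, -26.9, -10.8], "twist": [-2.1, -0.4, 1.7]}])

```text
t: 0.9
position: [346.9, -433.5, 289.0]
ee_rot: [2.88, 0.021, -1.547]
wrist_force: [0.6, -0.5, 0.0]
finger_gap: 59.6
```

>>> drive_tool(commands=[{"hand": 0.3, "linear": [-30.9, -25.6, -11.6], "twist": [-2.1, -0.4, 1.7]}, {"hand": 0.3, "linear": [-31.7, -24.3, -12.3], "twist": [-2.1, -0.4, 1.7]}, {"hand": 0.3, "linear": [-32.4, -22.9, -12.9], "twist": [-2.1, -0.4, 1.7]}, {"hand": 0.3, "linear": [-33.2, -21.5, -13.5], "twist": [-2.1, -0.4, 1.7]}, {"hand": 0.3, "linear": [-33.9, -20, -14], "twist": [-2.1, -0.4, 1.7]}, {"hand": 0.3, "linear": [0, 0, 0], "twist": [0, 0, 0]}, {"hand": 0.3, "linear": [0, 0, 0], "twist": [0, 0, 0]}])

```text
t: 1.6
position: [481.8, -277.1, 314.3]
ee_rot: [2.695, 0.004, -1.694]
wrist_force: [-0.3, -0.6, 0.3]
finger_gap: 60.1
```

Run:
```python
from plan import *
import cv2
from cell import optics
p,R=pose();A=TG+back*60
print(state());print(p,A,(TG-A),);plan(p,R,A,RG,4)
t=optics.snapshot("top");s=optics.snapshot("scene")
C=np.hstack([cv2.resize(t[160:300,270:410],None,fx=2.8,fy=2.8),cv2.resize(s[160:300,130:270],None,fx=2.8,fy=2.8)])
cv2.imwrite("pics/c3.png",C[:,:,::-1])
```

```text
{'t': 1.6, 'qpos': array([ 0.5,  0.5, -0.2,  1.4,  0.2,  1.7, -1.4]), 'joint_vel': array([ 0., -0.,  0.,  0.,  0.,  0.,  0.]), 'tau': array([ -2.3, -49.7,  -2.4, -24.1,   0.1,   1.3,  -0. ]), 'position': array([ 481.8, -277.1,  314.3]), 'ee_rot': array([ 2.7,  0. , -1.7]), 'wrist_force': array([-0.3, -0.6,  0.3]), 'torque': array([-0.1, -0.4, -0. ]), 'finger_gap': 60.09560661189248}
[ 481.8 -277.1  314.3] [ 449.8 -272.6  206.6] [-25.2   2.9 -54.4]
per-row twist [ 0.1  0.1 -0.1] | 0.19
lin [-0.  -4.3 27.8]
lin [-0.1 -4.3 27.8]
lin [-0.1 -4.2 27.8]
lin [-0.2 -4.1 27.8]
```

View pics/c3.png

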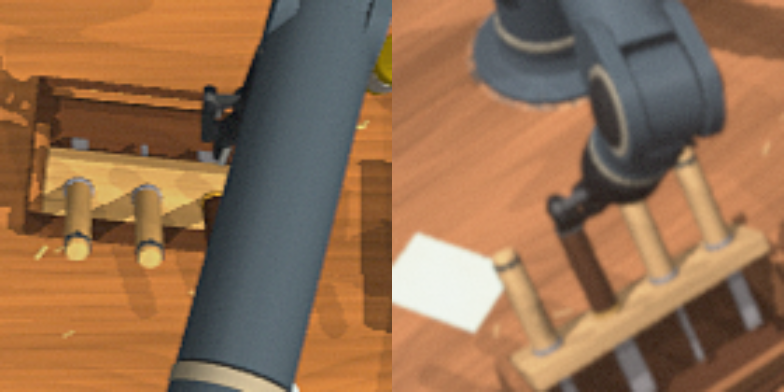

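The gripper is above and in line with the dark handle, with the neighbouring chisels clear. Going in along the tool axis.

>>> drive_tool(commands=[{"hand": 0.3, "linear": [0, -4.3, 27.8], "twist": [0, 0, 0]}, {"hand": 0.3, "linear": [0, -4.3, 27.8], "twist": [0, 0, 0]}, {"hand": 0.3, "linear": [0, -4.2, 27.8], "twist": [0, 0, 0]}, {"hand": 0.3, "linear": [0, -4.1, 27.8], "twist": [0.4, 0.4, -0.4]}, {"hand": 0.3, "linear": [0, 0, 20], "twist": [0, 0, 0]}, {"hand": 0.3, "linear": [0, 0, 0], "twist": [0, 0, 0]}])

```text
t: 2.3
position: [436.6, -273.6, 187.8]
ee_rot: [2.698, 0.0, -1.691]
wrist_force: [-0.5, -0.5, 0.5]
finger_gap: 59.4
```

Run:
```python
from plan import *
import cv2
from cell import optics
p,R=pose()
print(p,state()["wrist_force"]);plan(p,R,TG,RG,3)
s=optics.snapshot("scene")
cv2.imwrite("pics/c4.png",cv2.resize(s[170:310,140:280],None,fx=4,fy=4)[:,:,::-1])
```

```text
[ 436.6 -273.6  187.8] [-0.5 -0.5  0.5]
per-row twist [ 0.1  0.1 -0.1] | 0.18
lin [-0.8 -1.3 12.5]
lin [-0.8 -1.3 12.5]
lin [-0.8 -1.3 12.5]
```

View pics/c4.png

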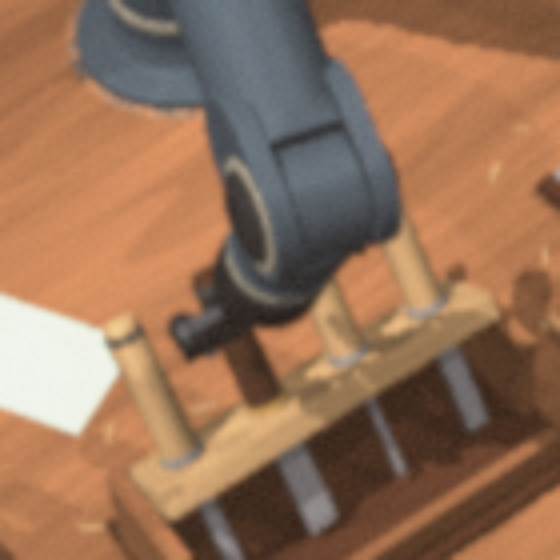

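The fingers straddle the dark handle. The bright tip patch has kept its place although the shadows moved, so the bevel is on the upper side. Descending and closing.

>>> drive_tool(commands=[{"hand": 0.3, "linear": [-0.8, -1.3, 12.5], "twist": [0, 0, 0]}, {"hand": 0.3, "linear": [-0.8, -1.3, 12.5], "twist": [0.3, 0.3, -0.3]}, {"hand": 0.3, "linear": [-0.8, -1.3, 12.5], "twist": [0, 0, 0]}, {"hand": 0.3, "linear": [0, 0, 0], "twist": [0, 0, 0]}])

```text
t: 2.75
position: [427.3, -268.6, 152.8]
ee_rot: [2.706, -0.002, -1.681]
wrist_force: [-1.1, 0.0, 0.0]
finger_gap: 59.8
```

>>> drive_tool(commands=[{"hand": 0.6, "linear": [0, 0, 0], "twist": [0, 0, 0]}, {"hand": 0.7, "linear": [0, 0, 0], "twist": [0, 0, 0]}, {"hand": 0.8, "linear": [0, 0, 0], "twist": [0, 0, 0]}, {"hand": 1, "linear": [0, 0, 0], "twist": [0, 0, 0]}, {"hand": 1, "linear": [0, 0, 0], "twist": [0, 0, 0]}, {"hand": 1, "linear": [0, 0, 0], "twist": [0, 0, 0]}], squeeze=80)

```text
t: 3.35
position: [428.6, -268.8, 154.3]
ee_rot: [2.709, -0.003, -1.68]
wrist_force: [-0.6, 0.8, 2.2]
finger_gap: 6.7
```

Run:
```python
from plan import *
p,R=pose();s=state()
print(p,TG,s["wrist_force"],s["torque"],s["finger_gap"],(R.inv()*RG).as_rotvec(degrees=True))
print("pull dir in tool",R.inv().apply(-d), "per 20mm",20*R.inv().apply(-d))
```

```text
[ 428.6 -268.8  154.3] [ 424.6 -269.6  152.2] [-0.6  0.8  2.2] [ 0.  -0.1 -0. ] 6.706777980325581 [-0.2 -0.3  0.2]
pull dir in tool [-0.   0.9 -0.5] per 20mm [ -0.   17.3 -10.1]
```

The gap closed to 6.7 mm, so there is no handle between the pads. I'll take a look.

Run:
```python
import cv2,numpy as np
from cell import optics,state
s=optics.snapshot("scene");t=optics.snapshot("top")
print(state()["finger_gap"],state()["wrist_force"])
C=np.hstack([cv2.resize(t[180:280,270:370],None,fx=4,fy=4),cv2.resize(s[200:300,150:250],None,fx=4,fy=4)])
cv2.imwrite("pics/c5.png",cv2.convertScaleAbs(C,alpha=1.5)[:,:,::-1])
```

```text
6.589451024167944 [-0.26188619  0.32142414  4.18275608]
```

View pics/c5.png

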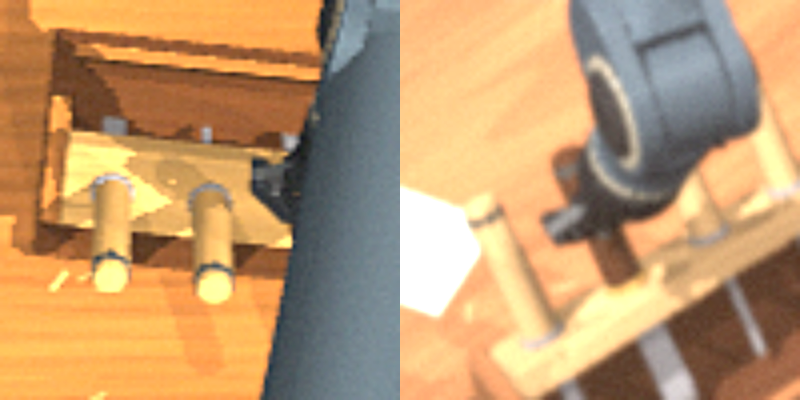

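Nothing 28 mm wide is between the pads. I'll recheck the handle axis from the initial images with a mask before trying again.

Run:
```python
from h import *
from plan import sh,d
import cv2
np.set_printoptions(precision=1,suppress=True)
fit={}
for n,(u0,u1,v0,v1) in {"scene":(184,212,232,274),"top":(340,358,226,262)}.items():
    im=np.load(f"pics/{n}0.npy")[v0:v1,u0:u1].astype(int)
    m=((im.sum(2)<230)).astype(np.uint8)
    k,L,st,ce=cv2.connectedComponentsWithStats(m);i=1+st[1:,4].argmax()
    ys,xs=np.where(L==i);P=np.c_[xs+u0,ys+v0].astype(np.float32)
    print(n,st[i]+[u0,v0,0,0,0])
    print("\n".join("".join(".#"[v] for v in r) for r in (L==i).astype(int)))
    c=P.mean(0)
    q=[proj(n,sh-a*d) for a in(6,60,120)]
    e=(q[2]-q[0])/np.linalg.norm(q[2]-q[0]);nn=np.array([-e[1],e[0]])
    print("pred",q,"width px",np.sqrt(12)*np.std((P-c)@nn),"across offset (meas-pred) px",(c-q[1])@nn,"nn",nn,"along ext",((P-q[1])@e).min(),((P-q[1])@e).max(),"pred",(q[0]-q[1])@e,(q[2]-q[1])@e)
from cell import state
p=state()["position"];print(p,proj("scene",p),proj("top",p))
```

```text
scene [188 237  22  34 288]
............................
............................
............................
............................
............................
.......#####................
.....########...............
......#######...............
....#####.####..............
....##.#...###..............
......#....###..............
...........####.............
......#..######.............
......##########............
......##########............
......###########...........
........#########...........
........##########..........
.........#########..........
.........#########..........
..........#########.........
..........#########.........
..........##########........
...........#########........
...........##########.......
............#########.......
.............#########......
.............##########.....
..............#########.....
..............#########.....
..............##########....
...............#########....
...............##########...
................#########...
................##########..
.................#########..
.................#########..
[... 722 characters left out ...]
######.....
#############.....
#################.
##################
##################
##################
##################
##################
##################
....##############
....##########..##
....##########....
....##########....
.....#########....
.....########.....
......#######.....
........####......
..................
..................
..................
..................
pred [array([347. , 232.2]), array([348.2, 242. ]), array([349.7, 253.6])] width px 13.748098876908365 across offset (meas-pred) px 0.5104770119151316 nn [-1.   0.1] along ext -12.287708779110977 15.255180879441115 pred -9.896530647433375 11.761900535346625
[ 428.5 -268.8  154.2] [200.  257.1] [346.9 243.3]
```

The mask fit agrees with the planned axis to within 1–2 mm. The pads were about 5 mm short across the axis, so the fingers probably slid off the front facets. I'll open, go 9 mm deeper and close gently.

>>> drive_tool(commands=[{"hand": 0.3, "linear": [0, 0, 0], "twist": [0, 0, 0]}, {"hand": 0.3, "linear": [0, 0, 0], "twist": [0, 0, 0]}, {"hand": 0.3, "linear": [0, 0, 0], "twist": [0, 0, 0]}], squeeze=30)

```text
t: 3.75
position: [428.3, -268.9, 153.5]
ee_rot: [2.708, -0.003, -1.681]
wrist_force: [-0.2, 0.9, 0.1]
finger_gap: 49.9
```

>>> drive_tool(commands=[{"hand": 0.3, "linear": [0, -1, 5], "twist": [0, 0, 0]}, {"hand": 0.3, "linear": [0, 0, 4], "twist": [0, 0, 0]}, {"hand": 0.3, "linear": [0, 0, 0], "twist": [0, 0, 0]}])

```text
t: 4.05
position: [424.8, -268.4, 144.5]
ee_rot: [2.707, -0.002, -1.681]
wrist_force: [-1.4, -0.3, 0.1]
finger_gap: 59.8
```

>>> drive_tool(commands=[{"hand": 0.6, "linear": [0, 0, 0], "twist": [0, 0, 0]}, {"hand": 0.6, "linear": [0, 0, 0], "twist": [0, 0, 0]}, {"hand": 0.6, "linear": [0, 0, 0], "twist": [0, 0, 0]}])

```text
t: 4.35
position: [425.7, -268.6, 145.4]
ee_rot: [2.709, -0.003, -1.68]
wrist_force: [-0.5, -0.2, -0.1]
finger_gap: 34.1
```

>>> drive_tool(commands=[{"hand": 0.72, "linear": [0, 0, 0], "twist": [0, 0, 0]}, {"hand": 0.72, "linear": [0, 0, 0], "twist": [0, 0, 0]}])

```text
t: 4.55
position: [425.7, -268.4, 145.5]
ee_rot: [2.709, -0.003, -1.681]
wrist_force: [-1.3, 0.6, 0.5]
finger_gap: 25.5
```

>>> drive_tool(commands=[{"hand": 0.85, "linear": [0, 0, 0], "twist": [0, 0, 0]}, {"hand": 0.85, "linear": [0, 0, 0], "twist": [0, 0, 0]}, {"hand": 0.85, "linear": [0, 0, 0], "twist": [0, 0, 0]}])

```text
t: 4.85
position: [425.5, -268.5, 145.4]
ee_rot: [2.708, -0.003, -1.681]
wrist_force: [-0.5, 0.3, 2.1]
finger_gap: 25.3
```

It stopped at 25.3 mm, less than the 28 mm across flats, so the tips are on the facets. I'll go another 10 mm deeper.

>>> drive_tool(commands=[{"hand": 0.5, "linear": [0, 0, 0], "twist": [0, 0, 0]}, {"hand": 0.4, "linear": [0, 0, 0], "twist": [0, 0, 0]}, {"hand": 0.4, "linear": [0, -1, 5], "twist": [0, 0, 0]}, {"hand": 0.4, "linear": [0, -1, 5], "twist": [0, 0, 0]}, {"hand": 0.4, "linear": [0, 0, 0], "twist": [0, 0, 0]}])

```text
t: 5.35
position: [422.3, -268.1, 134.4]
ee_rot: [2.707, -0.002, -1.681]
wrist_force: [0.1, -0.3, 0.2]
finger_gap: 51.3
```

>>> drive_tool(commands=[{"hand": 0.72, "linear": [0, 0, 0], "twist": [0, 0, 0]}, {"hand": 0.72, "linear": [0, 0, 0], "twist": [0, 0, 0]}, {"hand": 0.85, "linear": [0, 0, 0], "twist": [0, 0, 0]}, {"hand": 0.85, "linear": [0, 0, 0], "twist": [0, 0, 0]}, {"hand": 0.85, "linear": [0, 0, 0], "twist": [0, 0, 0]}])

```text
t: 5.85
position: [423.3, -268.3, 135.4]
ee_rot: [2.709, -0.003, -1.681]
wrist_force: [-0.6, 0.7, 0.4]
finger_gap: 27.0
```

>>> drive_tool(commands=[{"hand": 0.85, "linear": [0, 0, 0], "twist": [0, 0, 0]}, {"hand": 0.85, "linear": [0, 0, 0], "twist": [0, 0, 0]}], squeeze=55)

```text
t: 6.05
position: [423.3, -268.3, 135.5]
ee_rot: [2.709, -0.003, -1.68]
wrist_force: [0.5, -0.1, 1.9]
finger_gap: 26.2
```

Run:
```python
import cv2,numpy as np
from cell import optics,state
from h import proj
s=optics.snapshot("scene");t=optics.snapshot("top")
x=state();print(x["finger_gap"],x["wrist_force"],x["position"],proj("scene",x["position"]))
cv2.imwrite("pics/c6.png",cv2.convertScaleAbs(cv2.resize(s[205:305,155:255],None,fx=6,fy=6,interpolation=cv2.INTER_CUBIC),alpha=2.2)[:,:,::-1])
```

```text
26.25226898137596 [0.06268834 0.99466588 2.54708764] [ 423.30690077 -268.25334667  135.49064099] [199.67912073 259.57235481]
```

View pics/c6.png

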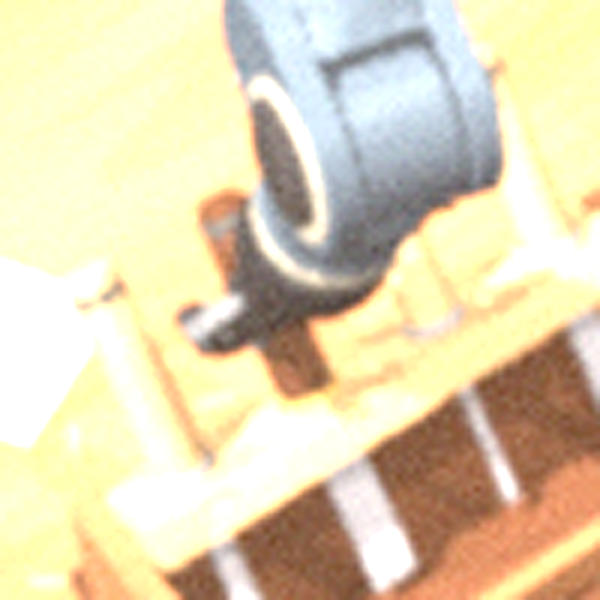

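The gripper sits across the handle with the butt free. The bright bevel patch at the blade tip is clear, so the bevel is on the upper side. I'll firm up the grip and start drawing along the axis.

>>> drive_tool(commands=[{"hand": 0.85, "linear": [0, 0, 0], "twist": [0, 0, 0]}, {"hand": 0.85, "linear": [0, 0, 0], "twist": [0, 0, 0]}, {"hand": 0.85, "linear": [0, 4.3, -2.5], "twist": [0, 0, 0]}, {"hand": 0.85, "linear": [0, 4.3, -2.5], "twist": [0, 0, 0]}, {"hand": 0.85, "linear": [0, 0, 0], "twist": [0, 0, 0]}], squeeze=80)

```text
t: 6.65
position: [417.4, -267.8, 143.9]
ee_rot: [2.709, -0.003, -1.681]
wrist_force: [1.0, -0.0, -0.0]
finger_gap: 25.6
```

>>> drive_tool(commands=[{"hand": 0.85, "linear": [0, 8.7, -5], "twist": [0, 0, 0]}, {"hand": 0.85, "linear": [0, 8.7, -5], "twist": [0, 0, 0]}, {"hand": 0.85, "linear": [0, 8.7, -5], "twist": [0, 0, 0]}, {"hand": 0.85, "linear": [0, 8.7, -5], "twist": [0, 0, 0]}, {"hand": 0.85, "linear": [0, 0, 0], "twist": [0, 0, 0]}])

```text
t: 7.15
position: [393.9, -265.5, 177.7]
ee_rot: [2.71, -0.004, -1.681]
wrist_force: [0.1, 0.0, -1.8]
finger_gap: 25.3
```

Run:
```python
import cv2,numpy as np
from cell import optics,state
s=optics.snapshot("scene");t=optics.snapshot("top")
x=state();print(x["finger_gap"],x["wrist_force"],x["position"])
cv2.imwrite("pics/c7.png",cv2.convertScaleAbs(cv2.resize(s[195:315,150:250],None,fx=5,fy=5,interpolation=cv2.INTER_CUBIC),alpha=1.6)[:,:,::-1])
```

```text
25.738426175222283 [ 0.17311208 -0.54329081 -1.8412958 ] [ 394.40365291 -265.13597511  176.52826983]
```

View pics/c7.png

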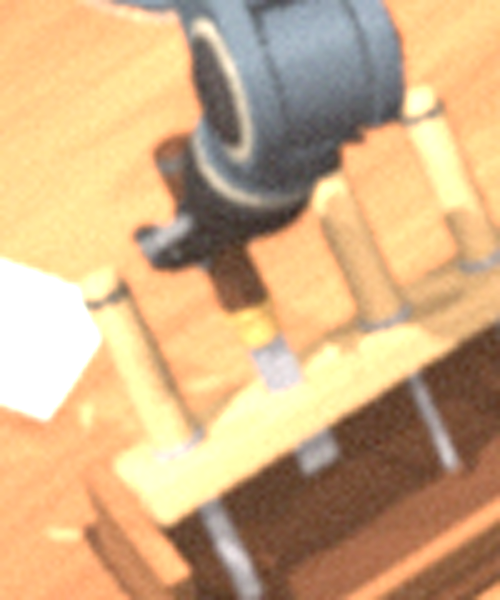

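The chisel is drawing out straight: the collar is clear of the board and the wrist carries about 1.8 N. Continuing.

>>> drive_tool(commands=[{"hand": 0.85, "linear": [0, 8.7, -5], "twist": [0, 0, 0]}, {"hand": 0.85, "linear": [0, 8.7, -5], "twist": [0, 0, 0]}, {"hand": 0.85, "linear": [0, 8.7, -5], "twist": [0, 0, 0]}, {"hand": 0.85, "linear": [0, 8.7, -5], "twist": [0, 0, 0]}, {"hand": 0.85, "linear": [0, 8.7, -5], "twist": [0, 0, 0]}, {"hand": 0.85, "linear": [0, 8.7, -5], "twist": [0, 0, 0]}, {"hand": 0.85, "linear": [0, 8.7, -5], "twist": [0, 0, 0]}])

```text
t: 7.95
position: [353.7, -260.4, 234.3]
ee_rot: [2.709, -0.003, -1.681]
wrist_force: [-0.3, -0.5, -2.2]
finger_gap: 25.4
```

>>> drive_tool(commands=[{"hand": 0.85, "linear": [0, 8.7, -5], "twist": [0, 0, 0]}, {"hand": 0.85, "linear": [0, 8.7, -5], "twist": [0, 0, 0]}, {"hand": 0.85, "linear": [0, 0, 0], "twist": [0, 0, 0]}])

```text
t: 8.25
position: [342.4, -259.5, 251.1]
ee_rot: [2.71, -0.004, -1.681]
wrist_force: [0.5, -0.5, -2.1]
finger_gap: 25.3
```

The chisel is drawn about 141 mm and free. Next I'll plan a 45 mm lift, then levelling in its own lane, then moving across to the glass.

```bash
cat > goal.py <<'E'
from plan import *
s0=np.array([423.3,-268.3,135.5]);RGm=Ro.from_euler("xyz",[2.709,-.003,-1.681])
EdgeT=RGm.inv().apply(sh+113*d-s0)              # edge in tool frame
nup=np.cos(np.radians(35))*f+np.sin(np.radians(35))*up
CT=RGm.inv()*Ro.from_matrix(np.c_[d,np.cross(nup,d),nup]) # chisel frame in tool
def goal(edge,psi):
    a=np.radians(psi);x=np.array([np.cos(a),np.sin(a),0])
    Rc=Ro.from_matrix(np.c_[x,np.cross(up,x),up]);R=Rc*CT.inv();return np.array(edge)-R.apply(EdgeT),R
def cur():
    p,R=pose();return p+R.apply(EdgeT),(R*CT).as_matrix()
E
python3 - <<'E'
from goal import *
print("edge in tool",EdgeT,"cur",cur())
p,R=pose();L=np.array([0,0,45.]);print("lift");plan(p,R,p+L,R,3)
p1,R1=goal([640,-290,330],-6.6);print("W1",p1,R1.as_euler("xyz"));plan(p+L,R,p1,R1,12)
E
```

```text
edge in tool [   1.4 -143.8   52.6] cur (array([ 450.2, -273.2,  143.2]), array([[ 0.6,  0.1,  0.8],
       [-0.1,  1. , -0.1],
       [-0.8, -0. ,  0.6]]))
lift
per-row twist [0. 0. 0.] | 0.0
lin [  0.1   6.3 -13.6]
lin [  0.1   6.3 -13.6]
lin [  0.1   6.3 -13.6]
W1 [ 490.4 -271.5  303.1] [-2.6 -0.  -1.7]
per-row twist [4.6 0.  0. ] | 4.58
lin [ -0.4 -11.   -5.7]
lin [ -0.4 -11.4  -4.8]
lin [ -0.4 -11.8  -3.9]
lin [ -0.4 -12.   -2.9]
lin [ -0.4 -12.2  -2. ]
lin [ -0.4 -12.3  -1. ]
lin [ -0.4 -12.4   0. ]
lin [ -0.4 -12.3   1. ]
lin [ -0.4 -12.2   2. ]
lin [ -0.4 -12.    3. ]
lin [ -0.4 -11.7   3.9]
lin [ -0.4 -11.4   4.8]
```

>>> drive_tool(commands=[{"hand": 0.85, "linear": [0, 6.3, -13.6], "twist": [0, 0, 0]}, {"hand": 0.85, "linear": [0, 6.3, -13.6], "twist": [0, 0, 0]}, {"hand": 0.85, "linear": [0, 6.3, -13.6], "twist": [0, 0, 0]}, {"hand": 0.85, "linear": [-0.4, -11, -5.7], "twist": [4.6, 0, 0]}, {"hand": 0.85, "linear": [-0.4, -11.4, -4.8], "twist": [4.6, 0, 0]}, {"hand": 0.85, "linear": [-0.4, -11.8, -3.9], "twist": [4.6, 0, 0]}, {"hand": 0.85, "linear": [-0.4, -12, -2.9], "twist": [4.6, 0, 0]}])

```text
t: 8.95
position: [392.5, -262.7, 297.1]
ee_rot: [3.032, -0.003, -1.68]
wrist_force: [-0.5, 0.0, -2.9]
finger_gap: 25.4
```

>>> drive_tool(commands=[{"hand": 0.85, "linear": [-0.4, -12.2, -2], "twist": [4.6, 0, 0]}, {"hand": 0.85, "linear": [-0.4, -12.3, -1], "twist": [4.6, 0, 0]}, {"hand": 0.85, "linear": [-0.4, -12.4, 0], "twist": [4.6, 0, 0]}, {"hand": 0.85, "linear": [-0.4, -12.3, 1], "twist": [4.6, 0, 0]}, {"hand": 0.85, "linear": [-0.4, -12.2, 2], "twist": [4.6, 0, 0]}, {"hand": 0.85, "linear": [-0.4, -12, 3], "twist": [4.6, 0, 0]}, {"hand": 0.85, "linear": [-0.4, -11.7, 3.9], "twist": [4.6, 0, 0]}, {"hand": 0.85, "linear": [-0.4, -11.4, 4.8], "twist": [4.6, 0, 0]}])

```text
t: 9.75
position: [490.3, -270.1, 301.4]
ee_rot: [-2.61, -0.003, -1.68]
wrist_force: [-0.1, 1.1, -2.8]
finger_gap: 25.5
```

Run:
```python
from goal import *
print(cur(),state()["wrist_force"],state()["finger_gap"],state()["qpos"])
g=np.array([653.5,202,250]);a=np.radians(17);x=np.array([np.cos(a),np.sin(a),0])
p,R=pose();p1,R1=goal(g-130*x,17);print("W2",p1);plan(p,R,p1,R1,14)
```

```text
(array([ 639.9, -287.9,  329. ]), array([[ 1. ,  0.1, -0. ],
       [-0.1,  1. , -0. ],
       [ 0. ,  0. ,  1. ]])) [-0.1  1.1 -2.8] 25.526050007651598 [ 0.7 -0.  -0.1  2.  -0.4  0.7 -0.9]
W2 [384.6 121.  223.1]
per-row twist [-0.  -0.8 -1.4] | 1.66
lin [-27.   11.9  -0.6]
lin [-27.3  11.2  -0.2]
lin [-27.5  10.5   0.2]
lin [-27.8   9.8   0.6]
lin [-28.    9.1   1. ]
lin [-28.2   8.4   1.4]
lin [-28.4   7.7   1.8]
lin [-28.5   7.    2.2]
lin [-28.7   6.3   2.7]
lin [-28.8   5.5   3.1]
lin [-28.9   4.8   3.5]
lin [-28.9   4.1   3.9]
lin [-29.    3.4   4.3]
lin [-29.    2.6   4.8]
```

Run:
```python
from goal import *
g=np.array([653.5,202,250]);a=np.radians(17);x=np.array([np.cos(a),np.sin(a),0])
p,R=pose();p1,R1=goal(g-70*x,17);print("W2",p1);plan(p,R,p1,R1,14)
```

```text
W2 [442.  138.6 223.1]
per-row twist [-0.  -0.8 -1.4] | 1.66
lin [-28.7   8.5   1.4]
lin [-28.8   7.8   1.8]
lin [-29.    7.    2.2]
lin [-29.1   6.3   2.7]
lin [-29.2   5.6   3.1]
lin [-29.3   4.8   3.5]
lin [-29.4   4.1   3.9]
lin [-29.4   3.4   4.4]
lin [-29.4   2.6   4.8]
lin [-29.4   1.9   5.2]
lin [-29.4   1.1   5.6]
lin [-29.3   0.4   6.1]
lin [-29.2  -0.3   6.5]
lin [-29.1  -1.1   6.9]
```

>>> drive_tool(commands=[{"hand": 0.85, "linear": [-28.7, 8.5, 1.4], "twist": [0, -0.8, -1.4]}, {"hand": 0.85, "linear": [-28.8, 7.8, 1.8], "twist": [0, -0.8, -1.4]}, {"hand": 0.85, "linear": [-29, 7, 2.2], "twist": [0, -0.8, -1.4]}, {"hand": 0.85, "linear": [-29.1, 6.3, 2.7], "twist": [0, -0.8, -1.4]}, {"hand": 0.85, "linear": [-29.2, 5.6, 3.1], "twist": [0, -0.8, -1.4]}, {"hand": 0.85, "linear": [-29.3, 4.8, 3.5], "twist": [0, -0.8, -1.4]}, {"hand": 0.85, "linear": [-29.4, 4.1, 3.9], "twist": [0, -0.8, -1.4]}])

```text
t: 10.45
position: [465.9, -64.6, 261.8]
ee_rot: [-2.614, -0.005, -1.482]
wrist_force: [-0.2, 0.3, -1.8]
finger_gap: 25.7
```

>>> drive_tool(commands=[{"hand": 0.85, "linear": [-29.4, 3.4, 4.4], "twist": [0, -0.8, -1.4]}, {"hand": 0.85, "linear": [-29.4, 2.6, 4.8], "twist": [0, -0.8, -1.4]}, {"hand": 0.85, "linear": [-29.4, 1.9, 5.2], "twist": [0, -0.8, -1.4]}, {"hand": 0.85, "linear": [-29.4, 1.1, 5.6], "twist": [0, -0.8, -1.4]}, {"hand": 0.85, "linear": [-29.3, 0.4, 6.1], "twist": [0, -0.8, -1.4]}, {"hand": 0.85, "linear": [-29.2, -0.3, 6.5], "twist": [0, -0.8, -1.4]}, {"hand": 0.85, "linear": [-29.1, -1.1, 6.9], "twist": [0, -0.8, -1.4]}, {"hand": 0.85, "linear": [0, 0, 0], "twist": [0, 0, 0]}])

```text
t: 11.25
position: [443.0, 141.9, 222.6]
ee_rot: [-2.616, -0.007, -1.279]
wrist_force: [0.1, -0.4, -1.7]
finger_gap: 25.2
```

Run:
```python
from goal import *
import cv2
from cell import optics
from h import proj
e,M=cur();print(e,M,state()["wrist_force"],state()["finger_gap"],state()["t"])
t=optics.snapshot("top");s=optics.snapshot("scene")
for n in("top","scene"):print(n,"edge",proj(n,e),"shoulder",proj(n,e-113*M[:,0]),"butt",proj(n,e-233*M[:,0]))
C=np.hstack([cv2.resize(t[130:230,150:280],None,fx=3,fy=3,interpolation=cv2.INTER_CUBIC),cv2.resize(s[130:230,260:390],None,fx=3,fy=3,interpolation=cv2.INTER_CUBIC)])
cv2.imwrite("pics/c8.png",C[:,:,::-1])
g=np.array([653.5,202,250]);p,R=pose();p1,R1=goal(g,17);plan(p,R,p1,R1,5)
```

```text
[587.8 184.1 249.3] [[ 1.  -0.3  0. ]
 [ 0.3  1.   0. ]
 [-0.  -0.   1. ]] [ 0.1 -0.4 -1.7] 25.247272132783884 11.25
top edge [192.3 188.9] shoulder [203.7 226.6] butt [216.  267.1]
scene edge [340.3 187.2] shoulder [308.3 174.8] butt [275.6 162.1]
per-row twist [ 0.  -0.1 -0.1] | 0.14
lin [ -0.3 -11.8   6.8]
lin [ -0.3 -11.8   6.8]
lin [ -0.2 -11.8   6.8]
lin [ -0.2 -11.8   6.8]
lin [ -0.2 -11.8   6.8]
```

View pics/c8.png

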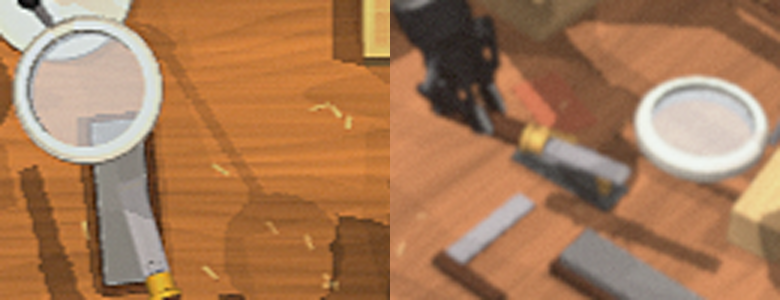

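The edge is seen at top (192,187) and scene (339,187), and the collar at top (203,225) and scene (308,176). All are within about 2 px of the prediction, so the chisel is level and hasn't slipped. Sliding forward under the glass.

>>> drive_tool(commands=[{"hand": 0.85, "linear": [-0.3, -11.8, 6.8], "twist": [0, 0, 0]}, {"hand": 0.85, "linear": [-0.3, -11.8, 6.8], "twist": [0, 0, 0]}, {"hand": 0.85, "linear": [-0.2, -11.8, 6.8], "twist": [0, -0.3, -0.3]}, {"hand": 0.85, "linear": [-0.2, -11.8, 6.8], "twist": [0, 0, 0]}, {"hand": 0.85, "linear": [-0.2, -11.8, 6.8], "twist": [0, -0.3, -0.3]}, {"hand": 0.85, "linear": [0, 0, 0], "twist": [0, 0, 0]}, {"hand": 0.85, "linear": [0, 0, 0], "twist": [0, 0, 0]}])

```text
t: 12.05
position: [509.2, 157.7, 223.2]
ee_rot: [-2.615, -0.003, -1.274]
wrist_force: [-0.2, 0.2, -2.3]
finger_gap: 25.3
```

Run:
```python
from goal import *
import cv2
from cell import optics
from h import proj
e,M=cur();print(e,M,state()["wrist_force"],state()["finger_gap"],state()["t"])
t=optics.snapshot("top");s=optics.snapshot("scene")
for n in("top","scene"):print(n,"edge",proj(n,e),"shoulder",proj(n,e-113*M[:,0]))
C=np.hstack([cv2.resize(t[130:230,150:220],None,fx=5.5,fy=5.5,interpolation=cv2.INTER_CUBIC),cv2.resize(s[140:240,310:385],None,fx=5.5,fy=5.5,interpolation=cv2.INTER_CUBIC)])
cv2.imwrite("pics/c9.png",C[:,:,::-1])
```

```text
[653.8 200.6 249.9] [[ 1.  -0.3  0. ]
 [ 0.3  1.  -0. ]
 [-0.   0.   1. ]] [-0.2  0.2 -2.3] 25.26213804581907 12.05
top edge [186.5 166. ] shoulder [198.1 203.5]
scene edge [359.8 195.5] shoulder [326.9 182.8]
```

View pics/c9.png

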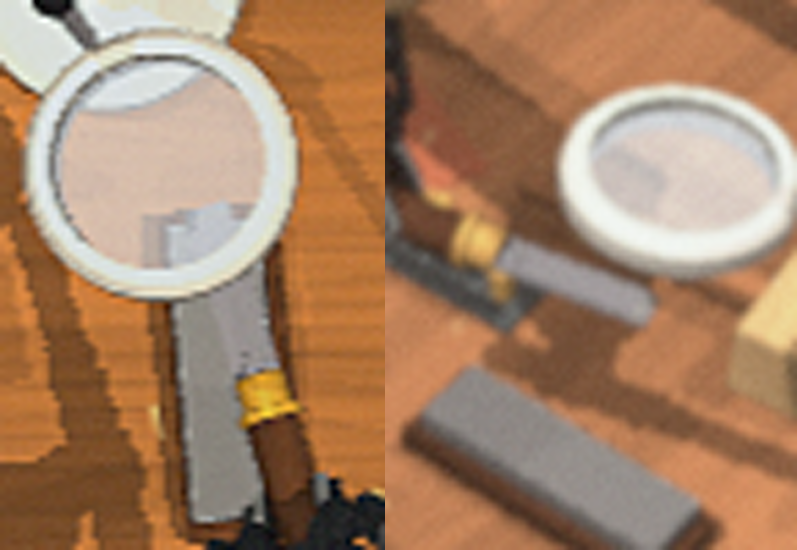

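Edge at top about (188,167) and scene (358,196), so roughly in place. I still need to confirm the bevel side, since the bright patch in the rack could have been a board shadow. I'll check the brightness profile along the blade and triangulate the edge.

Run:
```python
from goal import *
import cv2
from scipy.ndimage import map_coordinates as mc
from cell import optics
from h import proj,tri
e,M=cur();ims=[optics.snapshot("scene").astype(float) for _ in range(6)];s=np.mean(ims,0)
t=np.mean([optics.snapshot("top").astype(float) for _ in range(4)],0)
for off in(-7,0,7):
  for n,im in(("scene",s),("top",t)):
    print(n,off,[ (a,int(mc(im.mean(2),[[q[1]],[q[0]]],order=1)[0])) for a in range(40,125,4) for q in[proj(n,e+(a-113)*M[:,0]+off*M[:,1])]])
# rack, initial scene: wide blade, and chisel_18 / c7 half-drawn
s0=np.load("pics/scene0.npy").astype(float)
print("rack0",[(a,int(mc(s0.mean(2),[[q[1]],[q[0]]],order=1)[0])) for a in range(40,125,4) for q in[proj("scene",sh+a*d)]])
c=cv2.imread("pics/c7.png").mean(2)
sp=sh-52*d
print("c7",[(a,int(mc(c,[[(q[1]-195+.5)*5-.5],[(q[0]-150+.5)*5-.5]],order=1)[0])) for a in range(20,125,4) for q in[proj("scene",sp+a*d)]])
print(tri((188,167),(357.8,196.4)))
o=cv2.resize(s[185:205,322:368].clip(0,255).astype(np.uint8),None,fx=16,fy=16,interpolation=cv2.INTER_NEAREST)
cv2.imwrite("pics/c10.png",cv2.convertScaleAbs(o,alpha=1.5)[:,:,::-1])
```

```text
scene -7 [(40, 155), (44, 157), (48, 156), (52, 156), (56, 156), (60, 156), (64, 157), (68, 157), (72, 157), (76, 157), (80, 158), (84, 158), (88, 158), (92, 157), (96, 157), (100, 160), (104, 162), (108, 152), (112, 138), (116, 137), (120, 131), (124, 125)]
top -7 [(40, 145), (44, 147), (48, 143), (52, 147), (56, 144), (60, 146), (64, 147), (68, 123), (72, 184), (76, 214), (80, 219), (84, 220), (88, 210), (92, 195), (96, 195), (100, 197), (104, 197), (108, 198), (112, 191), (116, 188), (120, 189), (124, 189)]
scene 0 [(40, 157), (44, 157), (48, 156), (52, 157), (56, 159), (60, 158), (64, 158), (68, 158), (72, 157), (76, 158), (80, 158), (84, 159), (88, 158), (92, 157), (96, 158), (100, 154), (104, 143), (108, 121), (112, 116), (116, 123), (120, 121), (124, 116)]
top 0 [(40, 145), (44, 145), (48, 145), (52, 146), (56, 146), (60, 147), (64, 146), (68, 112), (72, 209), (76, 216), (80, 220), (84, 217), (88, 197), (92, 195), (96, 196), (100, 197), (104, 197), (108, 197), (112, 190), (116, 188), (120, 189), (124, 190)]
scene 7 [(40, 139), (44, 140), (48, 139), (52, 141), (56, 140), (60, 1
[... 358 characters left out ...]
 (100, 188), (104, 181), (108, 177), (112, 188), (116, 190), (120, 188), (124, 190)]
rack0 [(40, 93), (44, 102), (48, 108), (52, 111), (56, 113), (60, 109), (64, 110), (68, 111), (72, 110), (76, 112), (80, 119), (84, 133), (88, 142), (92, 142), (96, 143), (100, 138), (104, 125), (108, 99), (112, 61), (116, 57), (120, 73), (124, 75)]
c7 [(20, 188), (24, 181), (28, 198), (32, 222), (36, 231), (40, 229), (44, 229), (48, 236), (52, 237), (56, 238), (60, 236), (64, 234), (68, 230), (72, 225), (76, 227), (80, 226), (84, 216), (88, 181), (92, 148), (96, 151), (100, 171), (104, 166), (108, 133), (112, 79), (116, 70), (120, 83), (124, 87)]
(array([650.8, 196.2, 246.8]), np.float64(1.088992293462471))
```

View pics/c10.png

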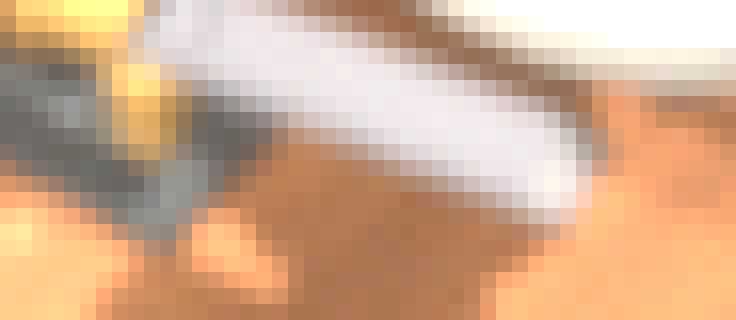

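The profile isn't conclusive: in this pose the light falls almost equally on the face and a bevel. I'll back off and yaw the chisel to point along +y, away from the light, where a bevel on top must show darker near the tip.

Run:
```python
from goal import *
p,R=pose();g=np.array([653.5,202,250]);a=np.radians(17);x=np.array([np.cos(a),np.sin(a),0])
p1,R1=goal(g-90*x,17);plan(p,R,p1,R1,4)
e2=p1+np.array([10,0,0]);p2,R2=goal([450,300,270],95);print(p1,p2,state()["qpos"]);plan(p1,R1,p2,R2,14)
```

```text
per-row twist [-0.  0.  0.] | 0.04
lin [ -0.1  19.7 -11.2]
lin [ -0.1  19.7 -11.2]
lin [ -0.1  19.7 -11.2]
lin [ -0.1  19.7 -11.2]
[422.9 132.7 223.1] [462.  149.7 243.1] [ 0.6  0.  -1.   2.2  0.3  0.4 -1.9]
per-row twist [ 0.  -2.8 -4.8] | 5.57
lin [-0.3 -3.3  0.3]
lin [-0.  -3.3  0.3]
lin [ 0.3 -3.3  0.3]
lin [ 0.6 -3.3  0.3]
lin [ 0.8 -3.2  0.2]
lin [ 1.1 -3.2  0.2]
lin [ 1.4 -3.1  0.1]
lin [ 1.6 -2.9  0.1]
lin [ 1.9 -2.8 -0. ]
lin [ 2.1 -2.6 -0.1]
lin [ 2.3 -2.4 -0.2]
lin [ 2.5 -2.2 -0.3]
lin [ 2.7 -2.  -0.5]
lin [ 2.8 -1.8 -0.6]
```

```bash
cat >> goal.py <<'E'
def goal2(edge,psi,down):
    a=np.radians(psi);b=np.radians(down);h=np.array([np.cos(a),np.sin(a),0])
    x=np.cos(b)*h-np.sin(b)*up;y=np.cross(up,h);Rc=Ro.from_matrix(np.c_[x,y,np.cross(x,y)])
    R=Rc*CT.inv();return np.array(edge)-R.apply(EdgeT),R
E
python3 - <<'E'
from goal import *
p,R=pose();g=np.array([653.5,202,250]);a=np.radians(17);x=np.array([np.cos(a),np.sin(a),0])
p1,R1=goal(g-80*x,17);p2,R2=goal2([640,-40,200],-7,55);print(p1,p2);plan(p1,R1,p2,R2,12)
E
```

```text
[432.5 135.7 223.1] [532.4 -25.6 308.1]
per-row twist [-4.5  0.1  2. ] | 4.97
lin [15.3 -7.  -4. ]
lin [15.1 -7.2 -4.6]
lin [14.8 -7.4 -5.1]
lin [14.6 -7.5 -5.7]
lin [14.3 -7.5 -6.2]
lin [14.  -7.5 -6.8]
lin [13.8 -7.4 -7.4]
lin [13.5 -7.3 -7.9]
lin [13.3 -7.2 -8.5]
lin [13.  -6.9 -9. ]
lin [12.8 -6.7 -9.6]
lin [ 12.6  -6.3 -10.1]
```

>>> drive_tool(commands=[{"hand": 0.85, "linear": [-0.1, 17.5, -10], "twist": [0, 0, 0]}, {"hand": 0.85, "linear": [-0.1, 17.5, -10], "twist": [0, 0, 0]}, {"hand": 0.85, "linear": [-0.1, 17.5, -10], "twist": [0, 0, 0]}, {"hand": 0.85, "linear": [-0.1, 17.5, -10], "twist": [0, 0, 0]}, {"hand": 0.85, "linear": [15.3, -7, -4], "twist": [-4.5, 0.1, 2]}, {"hand": 0.85, "linear": [15.1, -7.2, -4.6], "twist": [-4.5, 0.1, 2]}, {"hand": 0.85, "linear": [14.8, -7.4, -5.1], "twist": [-4.5, 0.1, 2]}, {"hand": 0.85, "linear": [14.6, -7.5, -5.7], "twist": [-4.5, 0.1, 2]}])

```text
t: 13.45
position: [466.7, 81.2, 252.4]
ee_rot: [-2.932, 0.039, -1.406]
wrist_force: [0.2, 2.3, -1.4]
finger_gap: 25.6
```

>>> drive_tool(commands=[{"hand": 0.85, "linear": [14.3, -7.5, -6.2], "twist": [-4.5, 0.1, 2]}, {"hand": 0.85, "linear": [14, -7.5, -6.8], "twist": [-4.5, 0.1, 2]}, {"hand": 0.85, "linear": [13.8, -7.4, -7.4], "twist": [-4.5, 0.1, 2]}, {"hand": 0.85, "linear": [13.5, -7.3, -7.9], "twist": [-4.5, 0.1, 2]}, {"hand": 0.85, "linear": [13.3, -7.2, -8.5], "twist": [-4.5, 0.1, 2]}, {"hand": 0.85, "linear": [13, -6.9, -9], "twist": [-4.5, 0.1, 2]}, {"hand": 0.85, "linear": [12.8, -6.7, -9.6], "twist": [-4.5, 0.1, 2]}, {"hand": 0.85, "linear": [12.6, -6.3, -10.1], "twist": [-4.5, 0.1, 2]}])

```text
t: 14.25
position: [534.5, -25.7, 308.2]
ee_rot: [2.714, -0.003, -1.678]
wrist_force: [-0.4, -0.6, -1.5]
finger_gap: 25.6
```

```bash
cat > prof.py <<'E'
from goal import *
from scipy.ndimage import map_coordinates as mc
from cell import optics
from h import proj
def run(N=8):
    e,M=cur();print("edge",e,"x",M[:,0].round(2),"gap",state()["finger_gap"],"F",state()["wrist_force"],"t",state()["t"],"q",state()["qpos"])
    for n in("scene","top"):
        im=np.mean([optics.snapshot(n).astype(float) for _ in range(N)],0).sum(2)/3
        q0=proj(n,e);q1=proj(n,e-40*M[:,0]);qy=proj(n,e+12*M[:,1]);print(n,"edge px",q0,"40mm=",np.linalg.norm(q1-q0),"px  12mm y =",(qy-q0))
        for off in(-18,-15,-12,-8,-4,0,4,8,12,15,18):
            print("%4d"%off,*["%3d"%mc(im,[[q[1]],[q[0]]],order=1)[0] for a in range(60,126,3) for q in[proj(n,e+(a-113)*M[:,0]+off*M[:,1])]])
E
python3 -c "
from prof import *
run()"
```

```text
edge [642.7 -39.  200.7] x [ 0.6 -0.1 -0.8] gap 25.56940307831156 F [-0.4 -0.6 -1.5] t 14.25 q [ 0.5  0.5 -0.8  1.4  0.2  1.7 -2. ]
scene edge px [303.6 246. ] 40mm= 12.37829661081757 px  12mm y = [ 3.1 -2. ]
 -18 125 124 124 124 126 126 124 123 122 122 124 126 126 125 125 124 124 125 124 123 123 121
 -15 134 132 132 132 133 134 133 132 131 132 133 134 134 132 131 129 126 126 125 124 124 122
 -12 141 141 141 141 142 141 141 142 141 141 142 142 140 137 135 132 128 125 124 125 129 127
  -8 146 146 147 146 146 146 147 147 147 147 147 146 144 140 135 133 129 126 124 127 130 131
  -4 147 146 146 146 148 147 147 146 147 147 147 147 145 141 136 133 130 127 124 124 125 128
   0 147 147 147 147 148 147 147 146 147 147 148 147 145 140 136 133 129 126 124 123 122 123
   4 149 149 149 148 149 148 147 147 148 147 149 147 144 139 135 133 129 125 124 124 122 121
   8 147 147 148 147 146 144 142 141 140 141 141 141 139 134 130 127 125 123 123 124 122 120
  12 146 146 146 146 144 142 136 131 130 130 132 132 130 126 123 121 120 121 123 123 122 120
  15 145 143 145 147 146 143 137 129 125 125 129 129 1
[... 529 characters left out ...]
9  79  79  80  81  81  82  83  83  84  85  86  86
  -4  69  70  71  71  71  72  74  74  74  74  75  76  77  78  78  78  79  79  80  81  81  82
   0  61  62  64  64  65  67  68  69  70  71  71  71  71  72  73  74  75  76  77  77  78  78
   4  57  58  58  57  58  59  61  63  64  65  66  68  69  70  71  71  71  72  72  73  73  74
   8  53  54  54  55  55  56  57  57  57  57  57  59  61  63  64  65  66  67  69  70  71  71
  12  44  46  49  51  52  53  53  53  53  53  54  55  56  57  57  58  58  59  60  61  63  65
  15  31  33  35  39  43  47  47  48  49  51  52  52  53  54  54  55  56  55  56  57  58  59
  18  30  30  30  32  36  38  39  40  41  44  50  53  51  49  50  51  52  52  53  55  56  56
```

There's a hint of a darker plateau from about 98 to 108 mm. I'll separate blade from bench by colour (R−B).

Run:
```python
from prof import *
e,M=cur();im=np.mean([optics.snapshot("scene").astype(float) for _ in range(6)],0)
for off in(-8,-4,0,4):
    for c,nm in((0,"R"),(2,"B")):
        print(nm,"%4d"%off,*["%3d"%mc(im[:,:,c],[[q[1]],[q[0]]],order=1)[0] for a in range(75,130,3) for q in[proj("scene",e+(a-113)*M[:,0]+off*M[:,1])]])
print(*range(75,130,3))
```

```text
R   -8 151 150 151 152 151 151 151 149 142 139 148 161 170 174 175 179 180 177 169
B   -8 146 145 144 145 146 145 146 144 136 127 116  99  82  78  79  83  85  84  79
R   -4 151 151 150 152 152 151 150 148 143 139 149 163 171 174 175 175 176 178 174
B   -4 145 144 144 146 146 145 145 142 136 127 118 101  85  79  78  80  82  86  84
R    0 151 151 151 151 151 150 150 148 143 142 150 163 172 174 175 174 173 173 175
B    0 146 146 146 145 146 144 145 143 137 128 116  98  84  79  79  78  78  80  84
R    4 153 152 152 153 153 152 151 150 144 144 152 163 170 173 176 174 171 169 168
B    4 145 145 146 144 143 144 144 143 137 128 116 100  83  77  79  79  77  77  78
75 78 81 84 87 90 93 96 99 102 105 108 111 114 117 120 123 126 129
```

R dips to 139, below both the blade (151) and the bench (174), over the last ~8 mm. A darker facet is therefore visible on the upper face, and together with the slightly brighter tip when level this confirms bevel up. I'll return under the glass with the few-mm offset seen in the images corrected.

Run:
```python
from goal import *
p,R=pose();g=np.array([656,206,252]);a=np.radians(17);x=np.array([np.cos(a),np.sin(a),0])
p1,R1=goal(g-80*x,17);plan(p,R,p1,R1,12);p2,_=goal(g,17);print("then");plan(p1,R1,p2,R1,5)
```

```text
per-row twist [ 4.5 -0.1 -2. ] | 4.92
lin [-12.8   5.9  10.2]
lin [-13.    6.2   9.8]
lin [-13.2   6.5   9.3]
lin [-13.4   6.7   8.8]
lin [-13.7   6.9   8.3]
lin [-13.9   7.1   7.8]
lin [-14.1   7.2   7.2]
lin [-14.4   7.2   6.7]
lin [-14.6   7.2   6.1]
lin [-14.8   7.2   5.6]
lin [-15.1   7.1   5. ]
lin [-15.3   6.9   4.5]
then
per-row twist [0. 0. 0.] | 0.0
lin [  0.  -13.8   8.1]
lin [  0.  -13.8   8.1]
lin [  0.  -13.8   8.1]
lin [  0.  -13.8   8.1]
lin [  0.  -13.8   8.1]
```

>>> drive_tool(commands=[{"hand": 0.85, "linear": [-12.8, 5.9, 10.2], "twist": [4.5, -0.1, -2]}, {"hand": 0.85, "linear": [-13, 6.2, 9.8], "twist": [4.5, -0.1, -2]}, {"hand": 0.85, "linear": [-13.2, 6.5, 9.3], "twist": [4.5, -0.1, -2]}, {"hand": 0.85, "linear": [-13.4, 6.7, 8.8], "twist": [4.5, -0.1, -2]}, {"hand": 0.85, "linear": [-13.7, 6.9, 8.3], "twist": [4.5, -0.1, -2]}, {"hand": 0.85, "linear": [-13.9, 7.1, 7.8], "twist": [4.5, -0.1, -2]}, {"hand": 0.85, "linear": [-14.1, 7.2, 7.2], "twist": [4.5, -0.1, -2]}])

```text
t: 16.05
position: [475.2, 72.0, 259.7]
ee_rot: [-3.008, 0.044, -1.437]
wrist_force: [-0.1, 1.0, -1.2]
finger_gap: 25.4
```

>>> drive_tool(commands=[{"hand": 0.85, "linear": [-14.4, 7.2, 6.7], "twist": [4.5, -0.1, -2]}, {"hand": 0.85, "linear": [-14.6, 7.2, 6.1], "twist": [4.5, -0.1, -2]}, {"hand": 0.85, "linear": [-14.8, 7.2, 5.6], "twist": [4.5, -0.1, -2]}, {"hand": 0.85, "linear": [-15.1, 7.1, 5], "twist": [4.5, -0.1, -2]}, {"hand": 0.85, "linear": [-15.3, 6.9, 4.5], "twist": [4.5, -0.1, -2]}, {"hand": 0.85, "linear": [0, -13.8, 8.1], "twist": [0, 0, 0]}, {"hand": 0.85, "linear": [0, -13.8, 8.1], "twist": [0, 0, 0]}, {"hand": 0.85, "linear": [0, -13.8, 8.1], "twist": [0, 0, 0]}])

```text
t: 16.85
position: [480.3, 154.6, 225.1]
ee_rot: [-2.614, -0.005, -1.271]
wrist_force: [-0.1, -0.4, -2.7]
finger_gap: 25.4
```

>>> drive_tool(commands=[{"hand": 0.85, "linear": [0, -13.8, 8.1], "twist": [0, 0, 0]}, {"hand": 0.85, "linear": [0, -13.8, 8.1], "twist": [0, 0, 0]}, {"hand": 0.85, "linear": [0, 0, 0], "twist": [0, 0, 0]}, {"hand": 0.85, "linear": [0, 0, 0], "twist": [0, 0, 0]}, {"hand": 0.85, "linear": [0, 0, 0], "twist": [0, 0, 0]}])

```text
t: 17.35
position: [509.8, 162.9, 224.6]
ee_rot: [-2.615, -0.005, -1.272]
wrist_force: [-0.8, -0.5, -1.7]
finger_gap: 25.0
```

Run:
```python
from goal import *
import cv2
from cell import optics
from h import *
e,M=cur();st=state();print("edge",e,"chisel x",M[:,0].round(3),"z",M[:,2].round(3),st["wrist_force"],st["finger_gap"],st["joint_vel"],st["t"])
s=np.mean([optics.snapshot("scene").astype(float) for _ in range(4)],0);t=np.mean([optics.snapshot("top").astype(float) for _ in range(2)],0)
print("pred edge scene",proj("scene",e),"collar",proj("scene",e-116*M[:,0]),"top collar",proj("top",e-116*M[:,0]))
# blade in scene: low R-B; collar: yellow
def comp(m,seed):
    k,L,stt,c=cv2.connectedComponentsWithStats(m.astype(np.uint8));i=L[int(round(seed[1])),int(round(seed[0]))];ys,xs=np.where(L==i);return i,np.c_[xs,ys],c[i]
m=(s[:,:,0]-s[:,:,2]<45)&(s.sum(2)>300)&(s.sum(2)<560)
i,P,c=comp(m,proj("scene",e-50*M[:,0]));ax=proj("scene",e)-proj("scene",e-113*M[:,0]);ax/=np.linalg.norm(ax);u=P@ax
print("scene blade",i,len(P),"axial end px rel pred edge",u.max()-proj("scene",e)@ax,"bbox",P.min(0),P.max(0),"cross",(P.mean(0)-proj("scene",e))@np.array([-ax[1],ax[0]]))
for n,im in(("scene",s),("top",t)):
    y=(im[:,:,0]-im[:,:,2]>90)&(im[:,:,1]>0.68*im[:,:,0])&(im[:,:,0]>140)
    q=proj(n,e-116*M[:,0]);yy,xx=np.where(y);k=np.hypot(xx-q[0],yy-q[1])<9;print(n,"collar seen",xx[k].mean(),yy[k].mean(),k.sum())
# bystanders moved? difference at chisels in the rack
d0=np.abs(s-np.load("pics/scene0.npy")).sum(2)
print("rack diffs", [ (nm,int(d0[v-3:v+4,u-3:u+4].mean())) for nm,u,v in(("butt18?",171,252),("b",214,228),("c",234,217),("wide",193,241))])
```

```text
edge [654.3 206.1 251.3] chisel x [ 1.   0.3 -0. ] z [ 0. -0.  1.] [-0.8 -0.5 -1.7] 25.02920496918604 [ 0. -0.  0. -0.  0. -0. -0.] 17.35
pred edge scene [361.1 194.3] collar [327.3 181.4] top collar [196.4 204.3]
scene blade 43 400 axial end px rel pred edge 20.182989184465725 bbox [331 166] [392 198] cross -5.532810585378351
scene collar seen 327.86842105263156 182.18421052631578 76
top collar seen 195.986301369863 201.1917808219178 73
rack diffs [('butt18?', 14), ('b', 7), ('c', 9), ('wide', 205)]
```

Run:
```python
from goal import *
from h import *
import cv2
from cell import optics
e,M=cur();c,r=tri((196.0,201.2),(327.9,182.2));print("collar tri",c,r,"model mid collar",e-116*M[:,0])
s=np.mean([optics.snapshot("scene").astype(float) for _ in range(4)],0);t=np.mean([optics.snapshot("top").astype(float) for _ in range(4)],0)
# edge end along several lines, colour R-B in scene; top through glass: print R-B and grey
for n,im in(("scene",s),("top",t)):
    for off in(-12,-8,-4,0,4):
        print(n,"%4d"%off,*["%3d"%(mc) for a in range(86,128,3) for q in[proj(n,e+(a-113)*M[:,0]+off*M[:,1])] for mc in[cv2.getRectSubPix((im[:,:,0]-im[:,:,2]).astype(np.float32),(1,1),(float(q[0]),float(q[1])))[0,0]]])
```

```text
collar tri [550.2 170.8 254.4] 3.633398014336571 model mid collar [544.3 171.9 252.1]
scene  -12   5   4   6   6   6   8  10  15  42  84  99  96  92  91
scene   -8   5   4   5   4   5   7   9  17  46  82  95  92  87  86
scene   -4   4   4   4   5   6   7   9  15  44  76  89  89  85  83
scene    0   5   4   5   5   6   7   9  20  44  74  88  89  86  83
scene    4   8   7   8  10  10  13  19  33  60  80  87  88  86  83
top  -12   2  -9  -8  -9  -3   1  16   7  28  40  42  42  41  40
top   -8  -7  -9  -9  -8  -9  -8  -7 -10  15  43  42  41  41  40
top   -4  -8  -8  -8  -8  -7  -8  -6  -9  14  43  42  42  41  41
top    0  -9  -9  -8  -8  -7  -9  -8 -14  18  42  41  42  42  41
top    4  -8  -7  -7  -7  -9  -9  -7  -9  10  47  41  41  43  41
```

The blade end sits at 110–111 of 113 mm on the axis in both views. The edge is therefore at about (652,205,250), within about 4 mm of the point 100 mm under the glass. The chisel is still, the wrist carries only its weight, and the grip is steady. Handing in.

```bash
python3 -c "
from cell import robot
print(robot.close_job())"
```

```text
the job is handed in; nothing more can be done
None
```

I drew the dark-handled wide chisel out of the rack, turned it level bevel side up, and handed in with its edge under the middle of the glass. The robot's clock stood at about 18 s of the 35 s allowed.

**Last checks**
- **Edge position:** both cameras put the edge at about (652, 205, 250) mm. That is within about 4 mm of the spot 100 mm below the glass centre, which I measured at about (653, 202, 350) mm.
- **Chisel held:** it was level and still in the gripper, with only about 2 N on the wrist, roughly its own weight.
- **Other chisels:** the handle ends of the three other chisels look unchanged in the scene camera. I did not check the other bench items in the final images, but the arm's path kept clear of them.

**What failed or disagreed**
- **Grasp:** the first close slipped off the front of the handle, with the fingers closing to 6.7 mm. I reopened and went 19 mm deeper in two steps before it held. The finger opening then read about 25–26 mm, though the handle is 28 mm across flats.
- **Bevel side:** the bright tip seen in the rack may have been partly shadow. I backed off and tilted the blade in clear light. A darker facet on the last 8 mm or so of the upper face showed the bevel is up, but that is a difference of only a few pixels.
- **Collar:** its triangulated position was about 6 mm from the expected one, with a ray mismatch of 3.6 mm. The edge itself agreed in both views.

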